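# Unlatch the stock cage and hold its gate wide open

## Task

Open the small stock cage for a colleague who wants to reach in: squeeze the catch nearer the gate's hinge first until it is fully in, then the other catch the same way, then take the gate by its upright post and swing it out past its detent until it stands wide open, square to the front or a little beyond. The gate springs back by itself, so finish while still holding it wide open, at rest, by its post; leave the loose brass pot, wooden spool and pumice stone where they stand.

Things in the scene. Friction and masses are not known exactly. Their poses are not given: they have to be found in the camera images.
- stock_cage: Low stock cage fixed to the bench, 135 mm deep (x), 232 mm wide (y), roof top at 90 mm; wooden base, barred sides, aluminium roof. Origin: centre of its underside, on the bench; z up. Its barred gate closes the face toward -x (the robot). At the front +y corner a roof bracket reaches 45 mm out past the side, 103 mm high. Nothing is higher than the gate's post, 146 mm.
- catch_1 (a point): Catch nearer the hinge, squeezed first: point midway between its two upright steel tabs, 114 mm above the bench (cage x -40, y +38 mm). Tabs: 20 mm (cage x) by 10 mm (y), from 94 to 130 mm above the bench; outer faces 20 mm either side of this point along cage y. Squeezed along y, each slides 9 mm inward to a stop (then 22 mm over both).
- catch_2 (a point): Catch farther from the hinge, just like catch_1, squeezed second: point midway between its tabs, 114 mm above the bench (cage x -40, y -52 mm). Flat bars run forward from all tabs, over the gate, to hooks that hold the gate's keepers; the bars' guides are up to 105 mm high.
- catch_1_left (a joint): How far catch_1's tab on the cage's +y side is in, m: 0 out (hooked), 0.009 fully in at its stop; its hook clears the gate from about 0.005. It slides with about 3 N of friction and has no spring: it stays where it is left.
- catch_1_right (a joint): The same for catch_1's -y tab.
- catch_2_left (a joint): The same for catch_2's +y tab.
- catch_2_right (a joint): The same for catch_2's -y tab.
- gate_axis (a point): Point on the gate's upright hinge axis, at the cage's front +y corner (cage frame x -70 mm, y +108 mm), 90 mm above the bench.
- gate_post (a point): Grasp point on the gate's pull post, 130 mm above the bench: upright round steel post, 14 mm in diameter, free from 90 to 146 mm above the bench, on a bracket in front of the gate's top rail, midway between the catches (gate shut: cage x -88, y -7 mm; that is 18 mm in front of and 115 mm along from the hinge axis). It moves with the gate; being round it may turn between the fingers.
- gate (a joint): Gate angle, rad: 0 shut, 1.57 square to the front, stop 1.65. Opening swings the post round the hinge axis from the cage's -y toward its -x (clockwise from above). Gate 210 mm long; keepers on it up to 104 mm high. A closer spring pulls it shut (1 to 3 N at the post); a detent at 0.8 to 1.2 rad adds about 4 N. Let go beyond it, the gate springs back to about 1.2 rad.
- brass_can: Loose brass pot, round, 36 mm across, 64 mm high; origin centre of its underside. Bystander.
- wood_spool: Loose turned wooden spool, 38 mm across, 60 mm high; origin centre of its underside. Bystander.
- pumice: Loose pumice stone, 29x30x27 mm; origin centre of its underside. Bystander.

How it is judged:
By the outcome, as a careful person would: the job done as asked, in the order asked, and still so for the second after the job is handed in, while the arm keeps its last pose, push and grip.
It also fails if it takes over 48 s, if anything falls off the work surface, if the arm or the gripper's body presses on something with over 40 N, if the wrist force passes 120 N, or if a joint passes its speed limit or range.

## Robot

A 6-joint arm with a two-finger parallel gripper is mounted at the origin on a cart in front of the work surface, level with it; the furniture and walls round the work are solid. World frame = base frame: x ahead of the robot, y to its left, z up, the work surface at z = 0. Lengths are in mm, angles in rad, forces in N, time in s.
With the tool pointing down it reaches from about 375 to 925 mm from the base axis. Payload 5.7 kg.
Tool frame: the origin (TCP) lies at the very end of the fingers, on their centre line; the grasp point (between the pads) lies 19 mm behind it; z points along the fingers, y is the line along which they close (so a half turn about z gives the same grasp; the last joint's range is limited). The gripper opens to 85 mm and grips with 20 to 120 N. Pads are 22 mm wide; open, the fingers measure 114 mm over their backs; the gripper's body (76 mm by 85 mm) begins 54 mm behind the grasp point. The pads swing forward as they close: fully open they stand 13 mm farther back than shut.
Start: joints at [1.112, 0.359, 1.51, -0, 1.272, -0.115], TCP at [202.232, 564.859, 231.267] pointing down, gripper open.
Joint ranges: [-2.97, 2.97], [-1.01, 2.36], [0.21, 2.38], [-0.96, 4.11], [0.2, 2.71], [-2.98, 2.98]. Speed limits (rad/s): [2.39, 2.39, 3.14, 3.14, 3.14, 3.14].

## Interface

Orientations are given as a rotation vector (axis times angle).
In Python, from cell import env gives the robot as it stands.
- The arm moves only by the tool apply_moves, never from a script. Its argument "series" is a list of rows, each an object of numbers: "gripper": the finger opening in mm, from 0 to 85.4; "x", "y", "z": the shift along the tool's x, y, z in mm; "ax", "ay", "az": the turn, a rotation vector about the tool's x, y, z in rad. A call has 1 to 20 rows; each row is the pose to reach, as a shift and turn from the pose commanded when the call began, along the tool's axes at that moment; what a row does not reach only later rows make up. A row lasts 1/8 s, in which the tool goes at most 62.5 mm and 10.7 degrees, less where a joint would pass 70% of its speed; a pose out of reach is approached as far as the arm can. A call with a gripper value outside its range is refused whole. The fingers move at their own pace and stop on an object; "force" is the grip in N (left out, the last holds). Time passes only in rows, so rows that repeat a pose let the fingers close. It gives the time, the measured TCP pose, the force, the opening and the grip force at its end, in the units of the state.
- env.read_state(): the state, without advancing time (a new reading comes with each control period).
- env.read_camera(name): name is "scene" or "top" or "wrist"; returns a dict with "image" (384x512x3 uint8, red, green, blue), "range_z" (384x512 float32, mm along the optical axis (not along the pixel's ray), 0 where there is no reading), "intrinsics" (3x3 intrinsics, pixels), "dist" ([k1, k2, p1, p2, k3] as OpenCV has them; the pictures are not rectified), "position" and "attitude" of the camera in the world; the wrist camera has in their place "T_tool_cam" (4x4, takes a point from camera to tool coordinates, whose origin is the TCP and whose axes are the flange's). Camera axes: x right, y up, looking along -z (the intrinsics and any distortion apply to the point x, -y, -z); pixel columns grow to the right and rows downward; lengths in mm; the calibration is good to about 2 mm. A picture is of the moment at which its call begins: read the wrist's pose just before it.
- env.close_job(): hands the job in; it is judged then, once.
The state is a dict: "clock": time; "joint_positions": joint angles; "qd": joint speeds; "joint_efforts": joint torques, N m; "eef_pos": TCP position; "eef_rot": TCP orientation; "ft_force": force on the tool from outside, world axes, zero at the start; "ft_torque": the same for the moment, N m; "opening": finger opening in mm; "grasp_force": force on a finger pad.
Only numpy, scipy, OpenCV 4.12 (cv2) and the standard library are available. Lean on these libraries where they do the work, as an engineer would, in place of code of your own. Each camera call takes 0.05 s, during which the arm holds its last target. There are 200 camera calls.

## Working session

There is one attempt and no reset: what is moved stays moved. The work goes in short steps, Python scripts to look and compute and a tool call to move; the robot and the scene stay as the last step left them, time stands still between calls to the robot, and variables do not carry over. Pictures are saved under pics/ and viewed, at most 10 in all, crops included, and the job is handed in when it is done.

Besides the shell and the picture viewer there is one more tool, called by a JSON object that holds its "name" and its "arguments". apply_moves: Moves the arm, as the interface text tells. Its arguments: {"type":"object","properties":{"series":{"type":"array","items":{"type":"object","properties":{"gripper":{"type":"number"},"x":{"type":"number"},"y":{"type":"number"},"z":{"type":"number"},"ax":{"type":"number"},"ay":{"type":"number"},"az":{"type":"number"}}}},"force":{"type":"number"}},"required":["series"]}

```bash
mkdir -p pics; cat > h.py <<'E'
import numpy as np,cv2
from cell import env
from scipy.spatial.transform import Rotation as R
def shot(n):
    s=env.read_state(); c=env.read_camera(n); c['state']=s
    if n!='wrist':
        a=np.array(c['attitude']); 
        Rm=a if a.shape==(3,3) else (R.from_rotvec(a).as_matrix() if a.size==3 else None)
        c['R']=Rm; c['t']=np.array(c['position'])
    else:
        T=np.array(c['T_tool_cam']); Rt=R.from_rotvec(s['eef_rot']).as_matrix()
        c['R']=Rt@T[:3,:3]; c['t']=Rt@T[:3,3]+np.array(s['eef_pos'])
    return c
def ray(c,uv):
    p=cv2.undistortPoints(np.array(uv,float).reshape(-1,1,2),np.array(c['intrinsics']),np.array(c['dist'])).reshape(-1,2)
    return np.c_[p[:,0],-p[:,1],-np.ones(len(p))]@c['R'].T
def atz(c,uv,z):
    d=ray(c,uv); return c['t']+d*((z-c['t'][2])/d[:,2])[:,None]
def cloud(c):
    v,u=np.nonzero(c['range_z']>0); z=c['range_z'][v,u]
    return c['t']+ray(c,np.c_[u,v])*z[:,None],np.c_[u,v]
E
python3 - <<'E'
from h import *
print(env.read_state())
import pickle
for n in('top','scene','wrist'):
    c=env.read_camera(n); print(n,c.get('position'),c.get('attitude'),c['intrinsics'],c['dist'],c.get('T_tool_cam'))
    cv2.imwrite(f'pics/{n}0.png',c['image'][:,:,::-1])
a=[cv2.imread(f'pics/{n}0.png') for n in('top','scene')]
cv2.imwrite('pics/top0b.png',cv2.resize(a[0],(768,576),interpolation=cv2.INTER_CUBIC))
E
```

```text
{'clock': 0.0, 'joint_positions': array([ 1.11187926e+00,  3.59524464e-01,  1.51143397e+00, -4.59771451e-06,
        1.27245267e+00, -1.15123707e-01]), 'qd': array([-0.00071172, -0.00083684,  0.00013081, -0.00045366,  0.00024216,
       -0.00075071]), 'joint_efforts': array([-1.58195285e-04, -5.27612436e+01, -2.78616786e+01, -6.69991414e-05,
        1.30708271e-02,  5.92068500e-05]), 'eef_pos': array([201.9629582 , 564.28323282, 230.44138347]), 'eef_rot': array([-5.37284131e-01, -3.09478833e+00,  2.74106664e-03]), 'ft_force': array([ 0.20978305, -0.73217572, -0.43610755]), 'ft_torque': array([-0.00525918,  0.01026532,  0.09460468]), 'grasp_force': 0.0, 'opening': 85.09633071423985}
top [574.96754372  42.2045993  962.96918803] [ 0.01975767 -0.04907588 -1.56176124] [[399.23900463   0.         251.87941318]
 [  0.         399.23900463 193.30927142]
 [  0.           0.           1.        ]] [0.0113139 0.        0.        0.        0.       ] None
scene [  7.05768099 497.50720144 603.40271046] [ 0.56015249 -1.08150191 -1.98105596] [[365.60628222   0.         257.32545178]
 [  0.         365.60628222 194.92253792]
 [  0.           0.           1.        ]] [-0.03209733  0.          0.          0.          0.        ] None
wrist None None [[334.32840362   0.         258.93531961]
 [  0.         334.32840362 190.45459037]
 [  0.           0.           1.        ]] [-0.00645013  0.          0.          0.          0.        ] [[ 1.58457113e-04  9.52684629e-01  3.03960478e-01  7.83252267e+01]
 [ 9.99999693e-01  8.22396102e-05 -7.79066671e-04  1.22811908e+00]
 [-7.67202434e-04  3.03960508e-01 -9.52684324e-01 -1.43243665e+02]
 [ 0.00000000e+00  0.00000000e+00  0.00000000e+00  1.00000000e+00]]
```

View pics/top0b.png

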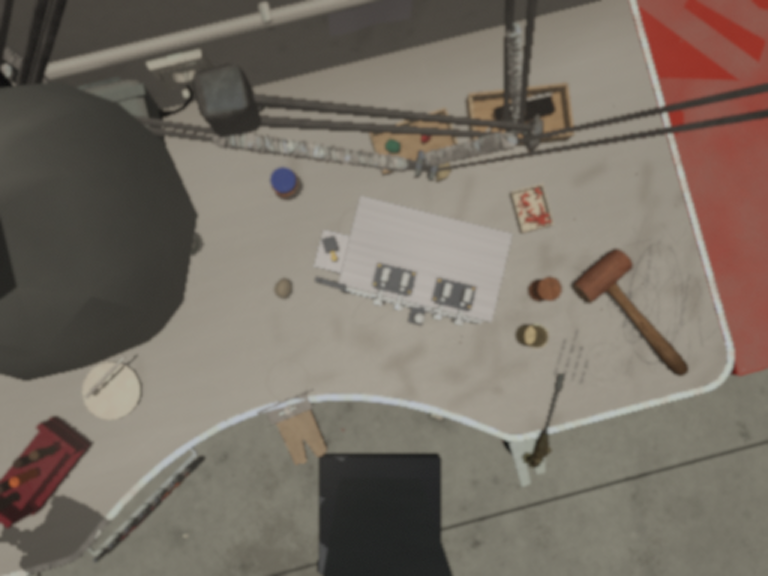

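View pics/scene0.png

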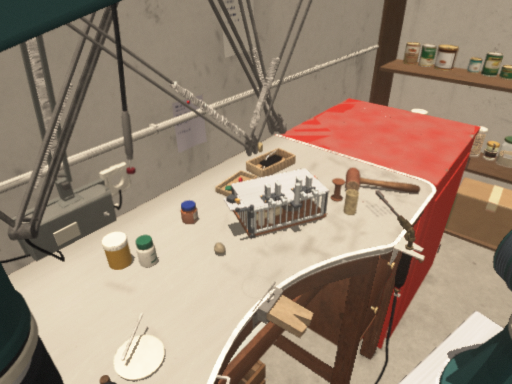

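The top view shows the cage roof with corners at about (360,198), (512,235), (493,322) and (343,290), the catches at (394,279) and (455,293), the post at (416,316), and the pumice at (284,288). The spool and pot sit at (545,289) and (531,335), right of the cage. I'll fit the cage pose next.

```bash
python3 - <<'E'
from h import *
c=shot('top')
k=512/768
P=np.array([(360,198),(512,235)])*k
uv=np.array([(394,279),(455,293)])*k
a=atz(c,uv,105); print(a)
print('post',atz(c,[np.array((416,314))*k],146))
print('pumice',atz(c,[np.array((284,288))*k],25))
print('others',atz(c,np.array([(545,289),(531,335),(285,180)])*k,60))
pc,_=cloud(c)
# roof fit
m=(abs(pc[:,2]-90)<5)&(np.linalg.norm(pc[:,:2]-a[:,:2].mean(0),axis=1)<200)
pts=pc[m][:,:2].astype(np.float32); print(len(pts),np.median(pc[m][:,2]))
print(cv2.minAreaRect(pts))
m=(np.linalg.norm(pc[:,:2]-a[:,:2].mean(0),axis=1)<330)&(pc[:,2]>160)
print('high',m.sum(), pc[m].min(0) if m.any() else '',pc[m].max(0) if m.any() else '')
cv2.imwrite('pics/top1.png',cv2.resize(c['image'][120:230,200:380,::-1],(800,489),interpolation=cv2.INTER_CUBIC))
E
```

```text
[[628.68057536   3.21288423 105.        ]
 [609.35277692 -84.65310376 105.        ]]
post [[578.54232562 -25.3107712  146.        ]]
pumice [[617.96100726 171.54741536  25.        ]]
others [[ 618.46408702 -228.0285006    60.        ]
 [ 548.70311852 -206.50738799   60.        ]
 [ 780.29584583  167.63745279   60.        ]]
6483 88.74799923483988
((650.9573364257812, -19.2650146484375), (272.0155029296875, 164.06304931640625), 76.65308380126953)
high 31119 [ 543.47742163 -192.44489092  160.1058287 ] [852.71830658 246.1885182  747.16192434]
```

View pics/top1.png

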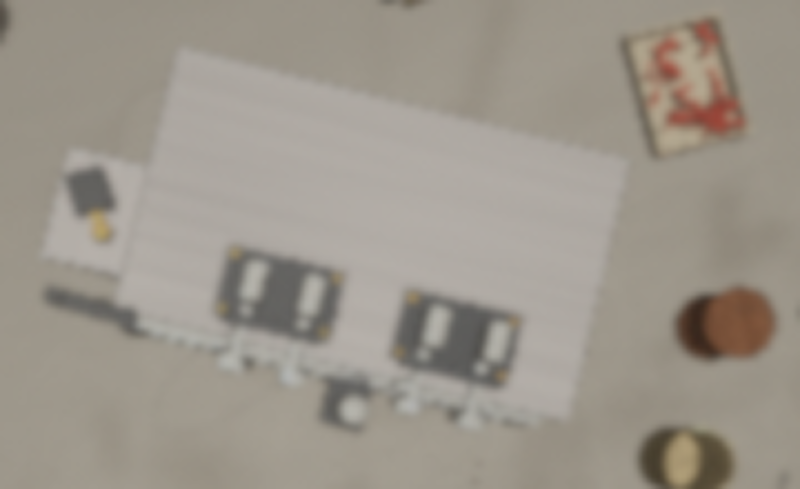

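The crop shows the tab tops near (254,283)/(312,302) for catch 1 and (436,325)/(497,342) for catch 2, with the post top at (352,408).

```bash
cat >> h.py <<'E'
def fit(L,W):
    "2D rigid: W = Rz(yaw) L + t"
    L=np.array(L,float);W=np.array(W,float)[:,:2];l=L-L.mean(0);w=W-W.mean(0)
    yaw=np.arctan2((l[:,0]*w[:,1]-l[:,1]*w[:,0]).sum(),(l*w).sum()); Q=R.from_euler('z',yaw).as_matrix()[:2,:2]
    t=W.mean(0)-Q@L.mean(0); return yaw,t,(L@Q.T+t-W)
def cage(yaw,t,L): return np.array(L)@R.from_euler('z',yaw).as_matrix()[:2,:2].T+t
E
python3 - <<'E'
from h import *
c=shot('top'); s=np.array([200,120])
f=lambda u,z:atz(c,[(np.array(u)+.5)/4.444-.5+s],z)[0]
W=[f((254,280),130),f((312,298),130),f((436,325),130),f((497,342),130),f((352,408),146)]
L=[(-40,53),(-40,23),(-40,-37),(-40,-67),(-88,-7)]
yaw,t,r=fit(L,W); print(yaw,t,r.round(1))
print('c1,c2,post,axis',cage(yaw,t,[(-40,38),(-40,-52),(-88,-7),(-70,108)]).round(1))
st=env.read_state(); Rt=R.from_rotvec(st['eef_rot']).as_matrix(); print(Rt.round(3))
pc,uv=cloud(c)
q=(pc[:,:2]-t)@R.from_euler('z',yaw).as_matrix()[:2,:2]
for x0,x1 in((-300,-150),(-150,-70),(-70,0),(0,70),(70,150),(150,250)):
    m=(q[:,0]>x0)&(q[:,0]<x1)&(abs(q[:,1])<250)&(pc[:,2]>155)
    print(x0,x1,m.sum(),np.percentile(pc[m][:,2],[0,5,50]).round() if m.any() else '', q[m][:,1].min() if m.any() else'', q[m][:,1].max() if m.any() else'')
E
```

```text
-0.23720928973124242 [660.61896583 -42.73791978] [[ 0.1  1.4]
 [ 1.3 -0.3]
 [-0.6 -0.1]
 [ 0.1 -0.5]
 [-0.9 -0.5]]
c1,c2,post,axis [[630.7   3.6]
 [609.5 -83.9]
 [573.4 -28.9]
 [618.   78.7]]
[[-0.941  0.337 -0.   ]
 [ 0.337  0.941 -0.001]
 [ 0.    -0.001 -1.   ]]
-300 -150 1097 [640. 669. 690.] 178.2303268620521 213.61946762531102
-150 -70 14819 [631. 656. 713.] 160.9606404372124 215.8664241240843
-70 0 6200 [590. 617. 692.] 156.22922962729155 240.77044942538552
0 70 3120 [255. 300. 514.] -137.59859105198328 249.88072001731717
70 150 3817 [156. 201. 397.] -136.4066771197023 156.4501093614379
150 250 1736 [158. 190. 325.] -103.5184338206996 249.9613458081238
```

```bash
python3 - <<'E'
from h import *
yaw,t=-0.237,np.array([660.6,-42.7]); Q=R.from_euler('z',yaw).as_matrix()[:2,:2]
for n in('top','scene'):
    c=shot(n); pc,uv=cloud(c); q=(pc[:,:2]-t)@Q
    for z0 in range(150,600,50):
        m=(pc[:,2]>z0)&(pc[:,2]<z0+50)&(q[:,0]<200)&(q[:,0]>-350)&(abs(q[:,1])<250)
        if m.sum()>3: print(n,z0,m.sum(),'x',np.percentile(q[m][:,0],[1,10,50]).round(),'y',np.percentile(q[m][:,1],[1,50,99]).round())
E
```

```text
top 150 368 x [ 90.  98. 118.] y [-103.    5.   58.]
top 200 644 x [ 75.  83. 103.] y [-87.  34.  96.]
top 250 854 x [56. 66. 98.] y [-58.  21. 150.]
top 300 1090 x [38. 47. 94.] y [-47.  10. 201.]
top 350 1232 x [23. 30. 90.] y [-55.  12. 247.]
top 400 888 x [58. 70. 91.] y [-75.  -9.  91.]
top 450 682 x [34. 42. 70.] y [-93.  76. 122.]
top 500 844 x [12. 19. 44.] y [-111.  111.  152.]
top 550 1059 x [-17.   4.  27.] y [-129.  135.  175.]
scene 150 457 x [ 91.  97. 109.] y [-101.   15.   72.]
scene 200 487 x [ 73.  79. 103.] y [-87.  27. 126.]
scene 250 505 x [53. 59. 95.] y [-55.  23. 179.]
scene 300 649 x [36. 42. 91.] y [-42.  11. 231.]
scene 350 806 x [24. 30. 90.] y [-58.  -6. 248.]
scene 400 475 x [57. 67. 90.] y [-78.  -6.  93.]
scene 450 479 x [32. 42. 82.] y [-94.  14. 126.]
scene 500 407 x [13. 19. 47.] y [-107.  107.  154.]
```

{"name": "apply_moves", "arguments": {"series": [{"az": -0.107,"x": -100,"y": -100,"z": -60},{"az": -0.107,"x": -200,"y": -250,"z": -60},{"az": -0.107,"x": -217,"y": -400,"z": -60},{"az": -0.107,"x": -217,"y": -500,"z": -30},{"az": -0.107,"x": -217,"y": -560,"z": -20},{"az": -0.107,"x": -217,"y": -560,"z": -20},{"az": -0.107,"x": -217,"y": -560,"z": -20}]}}

```text
schema error: expected keys gripper, x, y, z, ax, ay, az
```

{"name": "apply_moves", "arguments": {"series": [{"gripper": 85,"x": -40,"y": -30,"z": 0,"ax": 0,"ay": 0,"az": -0.02},{"gripper": 85,"x": -87,"y": -65,"z": 0,"ax": 0,"ay": 0,"az": -0.04},{"gripper": 85,"x": -134,"y": -100,"z": 0,"ax": 0,"ay": 0,"az": -0.06},{"gripper": 85,"x": -181,"y": -135,"z": 0,"ax": 0,"ay": 0,"az": -0.08},{"gripper": 85,"x": -228,"y": -170,"z": 0,"ax": 0,"ay": 0,"az": -0.1},{"gripper": 85,"x": -275,"y": -205,"z": 0,"ax": 0,"ay": 0,"az": -0.107},{"gripper": 85,"x": -322,"y": -240,"z": 0,"ax": 0,"ay": 0,"az": -0.107},{"gripper": 85,"x": -369,"y": -275,"z": 0,"ax": 0,"ay": 0,"az": -0.107},{"gripper": 85,"x": -416,"y": -310,"z": 0,"ax": 0,"ay": 0,"az": -0.107},{"gripper": 85,"x": -463,"y": -345,"z": 0,"ax": 0,"ay": 0,"az": -0.107},{"gripper": 85,"x": -510,"y": -380,"z": 0,"ax": 0,"ay": 0,"az": -0.107},{"gripper": 85,"x": -545,"y": -406,"z": 0,"ax": 0,"ay": 0,"az": -0.107},{"gripper": 85,"x": -562,"y": -419,"z": 0,"ax": 0,"ay": 0,"az": -0.107},{"gripper": 85,"x": -562,"y": -419,"z": 0,"ax": 0,"ay": 0,"az": -0.107},{"gripper": 85,"x": -562,"y": -419,"z": 0,"ax": 0,"ay": 0,"az": -0.107}]}}

```text
clock: 2.22
eef_pos: [589.1, -17.7, 231.1]
eef_rot: [-0.37, -3.118, -0.001]
ft_force: [-0.4, -0.5, 0.1]
opening: 84.7
grasp_force: 0.0
```

{"name": "apply_moves", "arguments": {"series": [{"gripper": 85,"x": 0,"y": 0,"z": 0,"ax": 0,"ay": -0.15,"az": 0},{"gripper": 85,"x": 0,"y": 0,"z": 0,"ax": 0,"ay": -0.3,"az": 0},{"gripper": 85,"x": 0,"y": 0,"z": 0,"ax": 0,"ay": -0.3,"az": 0},{"gripper": 85,"x": 0,"y": 0,"z": 0,"ax": 0,"ay": -0.3,"az": 0}]}}

```text
clock: 2.72
eef_pos: [591.0, -18.3, 232.4]
eef_rot: [0.334, 2.824, -0.05]
ft_force: [1.0, -0.3, -0.1]
opening: 85.2
grasp_force: 0.0
```

```bash
python3 - <<'E'
from h import *
c=shot('wrist'); np.savez('w1.npz',R=c['R'],t=c['t'],K=c['intrinsics'],d=c['dist'],z=c['range_z'])
print(c['state']['eef_pos'],R.from_rotvec(c['state']['eef_rot']).as_matrix().round(3))
cv2.imwrite('pics/w1.png',cv2.resize(c['image'][:,:,::-1],(768,576),interpolation=cv2.INTER_CUBIC))
E
```

```text
[590.98269247 -18.32114484 232.39283346] [[-0.929  0.233  0.287]
 [ 0.223  0.972 -0.069]
 [-0.295  0.    -0.955]]
```

View pics/w1.png

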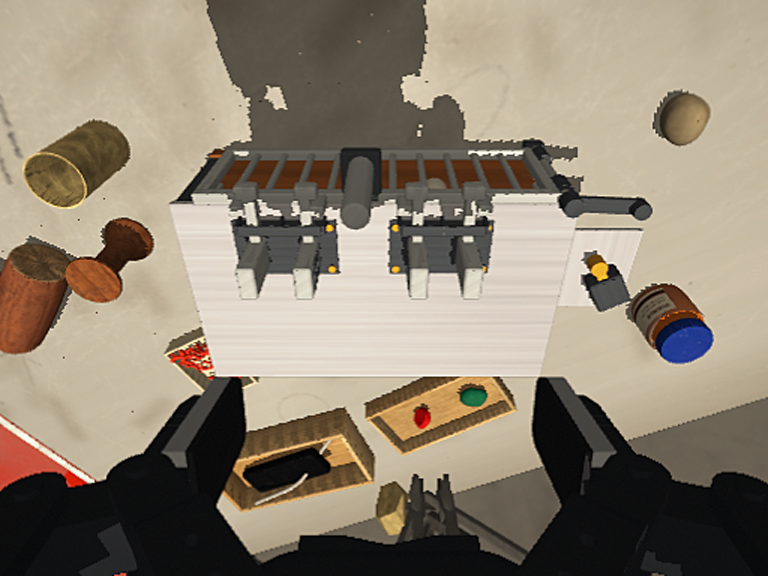

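The wrist view shows both catches clearly: catch 2 tabs at (252,275) and (305,275), catch 1 tabs at (420,275) and (470,275), the post top at (356,214), and the spool, pot and pumice all clear. I'll use depth to extract the tab tops.

```bash
cat > m.py <<'E'
from h import *
def tabs(c):
    pc,uv=cloud(c); z=pc[:,2]
    mk=np.zeros((384,512),np.uint8); near=np.linalg.norm(pc[:,:2]-[620,-40],axis=1)<100
    s=near&(z>122)&(z<152); mk[uv[s][:,1],uv[s][:,0]]=1
    n,lab,st,_=cv2.connectedComponentsWithStats(mk)
    for i in range(1,n):
        if st[i,4]<25: continue
        k=s&(lab[uv[:,1],uv[:,0]]==i); p=pc[k]; zt=np.percentile(p[:,2],95)
        q=p[p[:,2]>zt-3]; r=cv2.minAreaRect(q[:,:2].astype(np.float32))
        print(i,uv[k].mean(0).round(),'ztop',zt.round(1),'top',np.array(r[0]).round(1),np.array(r[1]).round(1),r[2].__round__(1),'med',np.median(q,0).round(1))
if __name__=='__main__': tabs(shot('wrist'))
E
python3 m.py
```

```text
1 [237. 135.] ztop 147.3 top [572.7 -28.3] [13.4 13. ] 73.5 med [572.3 -28.  146.5]
2 [165. 185.] ztop 131.3 top [605.4 -97.3] [ 9.9 19.7] 73.8 med [604.5 -96.8 130.4]
3 [202. 185.] ztop 131.2 top [612.2 -68.6] [10.1 20. ] 76.8 med [611.6 -68.2 130.2]
4 [278. 185.] ztop 131.2 top [626.   -9.4] [ 9.7 19.7] 75.2 med [625.2  -9.4 130.4]
5 [314. 185.] ztop 131.3 top [632.6  18. ] [10.1 19.5] 79.4 med [632.1  17.8 130.5]
```

{"name": "apply_moves", "arguments": {"series": [{"gripper": 64,"x": 1,"y": 16,"z": 40,"ax": 0,"ay": 0,"az": 0},{"gripper": 64,"x": 3,"y": 31,"z": 80,"ax": 0,"ay": 0,"az": 0},{"gripper": 64,"x": 3,"y": 31,"z": 97,"ax": 0,"ay": 0,"az": 0},{"gripper": 64,"x": 3,"y": 31,"z": 97,"ax": 0,"ay": 0,"az": 0},{"gripper": 64,"x": 3,"y": 31,"z": 97,"ax": 0,"ay": 0,"az": 0}]}}

```text
clock: 3.45
eef_pos: [623.4, 4.4, 139.0]
eef_rot: [0.336, 2.822, -0.051]
ft_force: [-0.1, -0.3, -0.5]
opening: 63.9
grasp_force: 0.0
```

```bash
python3 - <<'E'
from m import *
c=shot('wrist'); print(c['state']['eef_pos'],c['state']['opening']); tabs(c)
Rt=R.from_rotvec(c['state']['eef_rot']).as_matrix(); print(Rt.round(3),(Rt.T@(np.array([632.2,3.6,110])-c['state']['eef_pos'])).round(1))
cv2.imwrite('pics/w2.png',c['image'][:,:,::-1])
E
```

```text
[623.41788031   4.42652905 139.01387899] 63.906429568991854
1 [152. 178.] ztop 147.0 top [572.9 -27.7] [13.2 13.8] 84.4 med [572.2 -27.1 146.3]
2 [ 60. 245.] ztop 131.1 top [605.8 -96.7] [10.9 21.3] 77.4 med [604.6 -95.8 130.2]
3 [117. 245.] ztop 131.1 top [612.9 -67.9] [10.1 20.7] 74.7 med [611.3 -66.9 130.3]
4 [231. 245.] ztop 131.3 top [626.   -9.4] [10.  19.8] 75.8 med [625.2  -9.  130.4]
5 [286. 244.] ztop 131.1 top [632.8  18.2] [ 9.8 20.4] 77.8 med [631.3  18.2 130.4]
6 [182. 255.] ztop 151.7 top [610.9 -24.5] [22.8  6.2] 2.7 med [603.8 -24.7 150.4]
7 [335. 255.] ztop 151.8 top [627.6  40.8] [ 7.1 22.8] 76.3 med [618.6  39.8 150.6]
[[-0.928  0.235  0.289]
 [ 0.224  0.972 -0.07 ]
 [-0.297  0.    -0.955]] [ 0.3  1.3 30.3]
```

View pics/w2.png

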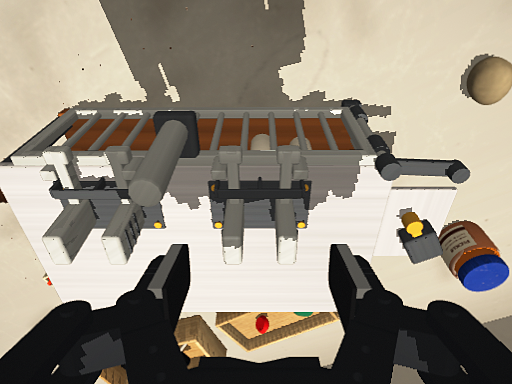

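The fingers, at columns 182 and 335, straddle the catch 1 tabs at 231 and 286. Descend, then squeeze.

{"name": "apply_moves", "arguments": {"force": 30, "series": [{"gripper": 64,"x": 0,"y": 1,"z": 10,"ax": 0,"ay": 0,"az": 0},{"gripper": 64,"x": 0,"y": 1,"z": 20,"ax": 0,"ay": 0,"az": 0},{"gripper": 64,"x": 0,"y": 1,"z": 29,"ax": 0,"ay": 0,"az": 0},{"gripper": 64,"x": 0,"y": 1,"z": 29,"ax": 0,"ay": 0,"az": 0},{"gripper": 45,"x": 0,"y": 1,"z": 29,"ax": 0,"ay": 0,"az": 0},{"gripper": 30,"x": 0,"y": 1,"z": 29,"ax": 0,"ay": 0,"az": 0},{"gripper": 18,"x": 0,"y": 1,"z": 29,"ax": 0,"ay": 0,"az": 0},{"gripper": 18,"x": 0,"y": 1,"z": 29,"ax": 0,"ay": 0,"az": 0},{"gripper": 18,"x": 0,"y": 1,"z": 29,"ax": 0,"ay": 0,"az": 0},{"gripper": 18,"x": 0,"y": 1,"z": 29,"ax": 0,"ay": 0,"az": 0},{"gripper": 18,"x": 0,"y": 1,"z": 29,"ax": 0,"ay": 0,"az": 0}]}}

```text
clock: 4.88
eef_pos: [630.9, 3.1, 110.9]
eef_rot: [0.335, 2.823, -0.053]
ft_force: [-4.0, -5.6, 6.3]
opening: 19.0
grasp_force: 29.4
```

{"name": "apply_moves", "arguments": {"series": [{"gripper": 35,"x": 0,"y": 0,"z": 0,"ax": 0,"ay": 0,"az": 0},{"gripper": 50,"x": 0,"y": 0,"z": 0,"ax": 0,"ay": 0,"az": 0},{"gripper": 64,"x": 0,"y": 0,"z": -15,"ax": 0,"ay": 0,"az": 0},{"gripper": 64,"x": 0,"y": 0,"z": -40,"ax": 0,"ay": 0,"az": 0},{"gripper": 64,"x": 0,"y": 0,"z": -60,"ax": 0,"ay": 0,"az": 0},{"gripper": 64,"x": 0,"y": 0,"z": -60,"ax": 0,"ay": 0,"az": 0},{"gripper": 64,"x": 0,"y": 0,"z": -60,"ax": 0,"ay": 0,"az": 0}]}}

```text
clock: 5.75
eef_pos: [613.6, 8.2, 167.3]
eef_rot: [0.336, 2.823, -0.051]
ft_force: [-0.3, 0.7, 0.3]
opening: 64.2
grasp_force: 0.0
```

```bash
python3 - <<'E'
from m import *
c=shot('wrist'); print(c['state']['eef_pos'],c['state']['opening']); tabs(c)
cv2.imwrite('pics/w3.png',c['image'][:,:,::-1])
E
```

```text
[613.6328152    8.24931685 167.28651006] 64.19895089472229
1 [167. 165.] ztop 147.1 top [572.9 -27.6] [13.  13.3] 68.0 med [572.3 -27.4 146.3]
2 [ 86. 225.] ztop 131.1 top [605.8 -96.7] [10.3 20.7] 77.1 med [604.6 -95.8 130.3]
4 [135. 225.] ztop 131.2 top [612.8 -67.7] [10.  20.7] 76.4 med [611.5 -67.1 130.3]
5 [247. 225.] ztop 131.2 top [628.7  -1.6] [ 9.9 20.5] 76.9 med [627.3  -1.2 130.4]
6 [267. 224.] ztop 131.2 top [631.2  10.4] [ 9.5 20.2] 76.4 med [630.2  10.4 130.3]
```

View pics/w3.png

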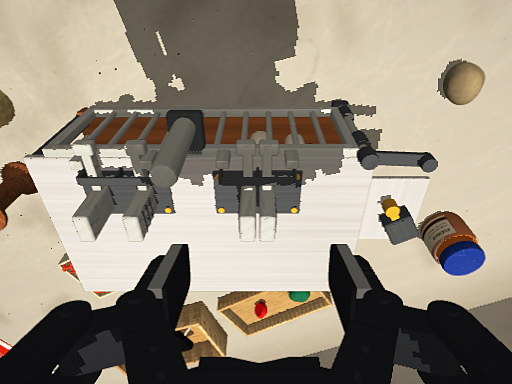

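Catch 1 is in: its tabs at columns 247 and 267 are now 12 mm apart centre to centre, which matches the stop. Now catch 2.

{"name": "apply_moves", "arguments": {"series": [{"gripper": 64,"x": 0,"y": -45,"z": 0,"ax": 0,"ay": 0,"az": 0},{"gripper": 64,"x": -1,"y": -89,"z": 0,"ax": 0,"ay": 0,"az": 0},{"gripper": 64,"x": -1,"y": -89,"z": 10,"ax": 0,"ay": 0,"az": 0},{"gripper": 64,"x": -1,"y": -89,"z": 30,"ax": 0,"ay": 0,"az": 0},{"gripper": 64,"x": -1,"y": -89,"z": 45,"ax": 0,"ay": 0,"az": 0},{"gripper": 64,"x": -1,"y": -89,"z": 60,"ax": 0,"ay": 0,"az": 0},{"gripper": 64,"x": -1,"y": -89,"z": 60,"ax": 0,"ay": 0,"az": 0},{"gripper": 45,"x": -1,"y": -89,"z": 60,"ax": 0,"ay": 0,"az": 0},{"gripper": 30,"x": -1,"y": -89,"z": 60,"ax": 0,"ay": 0,"az": 0},{"gripper": 18,"x": -1,"y": -89,"z": 60,"ax": 0,"ay": 0,"az": 0},{"gripper": 18,"x": -1,"y": -89,"z": 60,"ax": 0,"ay": 0,"az": 0},{"gripper": 18,"x": -1,"y": -89,"z": 60,"ax": 0,"ay": 0,"az": 0},{"gripper": 18,"x": -1,"y": -89,"z": 60,"ax": 0,"ay": 0,"az": 0},{"gripper": 18,"x": -1,"y": -89,"z": 60,"ax": 0,"ay": 0,"az": 0}]}}

```text
clock: 7.55
eef_pos: [611.0, -84.6, 111.7]
eef_rot: [0.335, 2.822, -0.055]
ft_force: [-6.8, -9.5, 7.0]
opening: 18.6
grasp_force: 29.2
```

{"name": "apply_moves", "arguments": {"series": [{"gripper": 35,"x": 0,"y": 0,"z": 0,"ax": 0,"ay": 0,"az": 0},{"gripper": 50,"x": 0,"y": 0,"z": 0,"ax": 0,"ay": 0,"az": 0},{"gripper": 64,"x": 0,"y": 0,"z": -15,"ax": 0,"ay": 0,"az": 0},{"gripper": 64,"x": 0,"y": 0,"z": -40,"ax": 0,"ay": 0,"az": 0},{"gripper": 64,"x": 0,"y": 0,"z": -80,"ax": 0,"ay": 0,"az": 0},{"gripper": 64,"x": 0,"y": 0,"z": -80,"ax": 0,"ay": 0,"az": 0},{"gripper": 64,"x": 0,"y": 0,"z": -80,"ax": 0,"ay": 0,"az": 0}]}}

```text
clock: 8.43
eef_pos: [588.0, -77.0, 187.3]
eef_rot: [0.335, 2.823, -0.051]
ft_force: [-0.5, 0.0, 0.3]
opening: 64.1
grasp_force: 0.0
```

```bash
python3 - <<'E'
from m import *
c=shot('wrist'); print(c['state']['eef_pos'],c['state']['opening'],c['state']['joint_positions'].round(2)); tabs(c)
cv2.imwrite('pics/w4.png',c['image'][:,:,::-1])
E
```

```text
[588.04585203 -76.99155583 187.30382219] 64.0586874350373 [-0.25  0.26  1.83  0.01  0.75 -1.59]
1 [334. 154.] ztop 147.3 top [572.6 -28.3] [13.5 13.3] 85.8 med [572.1 -28.5 146.5]
2 [246. 210.] ztop 131.2 top [607.2 -89. ] [ 9.8 19.2] 77.0 med [606.5 -88.6 130.4]
3 [264. 210.] ztop 131.3 top [609.8 -77.2] [ 9.4 19.2] 76.3 med [609.  -77.2 130.4]
4 [390. 210.] ztop 131.3 top [629.8   4.2] [22.3 20.2] 76.5 med [628.5   3.9 130.5]
```

View pics/w4.png

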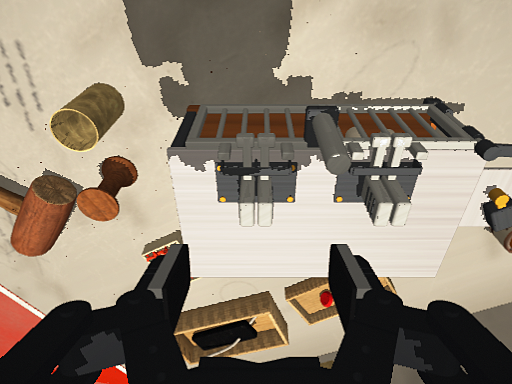

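Catch 2 is in as well, with tabs at columns 246 and 264. Catch 1 has stayed in. Next, straighten the tool and go above the post.

{"name": "apply_moves", "arguments": {"series": [{"gripper": 50,"x": 8,"y": 15,"z": -4,"ax": 0,"ay": 0.1,"az": 0},{"gripper": 50,"x": 16,"y": 30,"z": -8,"ax": 0,"ay": 0.2,"az": 0},{"gripper": 50,"x": 24,"y": 44,"z": -10,"ax": 0,"ay": 0.3,"az": 0},{"gripper": 50,"x": 24,"y": 44,"z": -10,"ax": 0,"ay": 0.3,"az": 0},{"gripper": 50,"x": 24,"y": 44,"z": -10,"ax": 0,"ay": 0.3,"az": 0}]}}

```text
clock: 9.1
eef_pos: [572.6, -28.6, 188.1]
eef_rot: [-0.371, -3.119, 0.001]
ft_force: [-0.7, -0.2, -0.3]
opening: 49.9
grasp_force: 0.0
```

```bash
python3 - <<'E'
from m import *
c=shot('wrist'); s=c['state']; p=s['eef_pos']; print(p,s['opening'],s['joint_positions'].round(2)); tabs(c)
Rt=R.from_rotvec(s['eef_rot']).as_matrix(); print(Rt.round(3))
post=np.array([572.6,-28.2]); print('to post',(Rt.T@(np.r_[post,112]-p)).round(1))
yaw,t,r=fit([(-40,38),(-40,-52),(-88,-7)],[(629.7,4.3),(608.6,-83.1),post]); ax=cage(yaw,t,[(-70,108)])[0]; print(yaw,ax,r.round(1))
v=post-ax
for th in np.r_[0:1.7:.1]:
    w=ax+R.from_euler('z',-th).as_matrix()[:2,:2]@v; print(round(th,2),w.round(1),(Rt.T@np.r_[w-post,0]).round(1))
E
```

```text
[572.57174703 -28.58223089 188.11681115] 49.91621238746538 [-0.17  0.36  1.62 -0.    1.16 -1.5 ]
1 [257. 215.] ztop 147.3 top [572.8 -28.4] [13.3 12.9] 80.7 med [572.5 -28.2 146.4]
2 [208. 274.] ztop 130.8 top [611.5 -73.3] [ 2.9 18.5] 70.3 med [612.1 -73.6 129.9]
3 [308. 274.] ztop 131.1 top [627.7  -4.9] [ 4.4 19.3] 82.6 med [628.   -4.8 130.2]
[[-0.972  0.234 -0.001]
 [ 0.234  0.972 -0.   ]
 [ 0.    -0.001 -1.   ]]
to post [ 0.   0.4 76.1]
-0.23667389238556358 [616.98772062  79.4100918 ] [[ 0.   0. ]
 [ 0.  -0.1]
 [-0.1  0. ]]
0.0 [572.6 -28.2] [-0. -0.  0.]
0.1 [562.1 -23.2] [11.4  2.4  0. ]
0.2 [552.1 -17.2] [22.5  5.9  0. ]
0.3 [542.8 -10.3] [33.2 10.4  0. ]
0.4 [534.2  -2.4] [43.4 16.1  0. ]
0.5 [526.4   6.3] [52.9 22.7  0. ]
0.6 [519.6  15.7] [61.8 30.2  0. ]
0.7 [513.7  25.7] [69.9 38.6  0. ]
0.8 [508.9  36.3] [77.1 47.7  0. ]
0.9 [505.1  47.3] [83.3 57.6  0. ]
1.0 [502.5  58.6] [88.5 68.   0. ]
1.1 [501.   70.2] [92.7 78.8  0. ]
1.2 [500.6  81.8] [95.8 90.1 -0. ]
1.3 [501.4  93.4] [ 97.7 101.5  -0. ]
1.4 [503.4 104.9] [ 98.5 113.1  -0. ]
1.5 [506.5 116.1] [ 98.1 124.8  -0. ]
1.6 [510.7 126.9] [ 96.5 136.3  -0. ]
```

{"name": "apply_moves", "arguments": {"force": 50, "series": [{"gripper": 50,"x": 0,"y": 0,"z": 25,"ax": 0,"ay": 0,"az": 0},{"gripper": 50,"x": 0,"y": 0,"z": 50,"ax": 0,"ay": 0,"az": 0},{"gripper": 50,"x": 0,"y": 0,"z": 66,"ax": 0,"ay": 0,"az": 0},{"gripper": 50,"x": 0,"y": 0,"z": 76,"ax": 0,"ay": 0,"az": 0},{"gripper": 35,"x": 0,"y": 0,"z": 76,"ax": 0,"ay": 0,"az": 0},{"gripper": 20,"x": 0,"y": 0,"z": 76,"ax": 0,"ay": 0,"az": 0},{"gripper": 8,"x": 0,"y": 0,"z": 76,"ax": 0,"ay": 0,"az": 0},{"gripper": 8,"x": 0,"y": 0,"z": 76,"ax": 0,"ay": 0,"az": 0},{"gripper": 8,"x": 0,"y": 0,"z": 76,"ax": 0,"ay": 0,"az": 0},{"gripper": 8,"x": 0,"y": 0,"z": 76,"ax": 0,"ay": 0,"az": 0}]}}

```text
clock: 10.4
eef_pos: [573.6, -29.6, 114.2]
eef_rot: [0.37, 3.118, -0.003]
ft_force: [-1.7, -5.4, 2.6]
opening: 12.2
grasp_force: 48.7
```

Gripped. Swing the first part and check the forces.

{"name": "apply_moves", "arguments": {"series": [{"gripper": 8,"x": 5.5,"y": 1,"z": 0,"ax": 0,"ay": 0,"az": 0},{"gripper": 8,"x": 11.4,"y": 2.4,"z": 0,"ax": 0,"ay": 0,"az": 0},{"gripper": 8,"x": 17,"y": 4,"z": 0,"ax": 0,"ay": 0,"az": 0},{"gripper": 8,"x": 22.5,"y": 5.9,"z": 0,"ax": 0,"ay": 0,"az": 0},{"gripper": 8,"x": 28,"y": 8,"z": 0,"ax": 0,"ay": 0,"az": 0},{"gripper": 8,"x": 33,"y": 10.5,"z": 0,"ax": 0,"ay": 0,"az": 0},{"gripper": 8,"x": 33,"y": 10.5,"z": 0,"ax": 0,"ay": 0,"az": 0}]}}

```text
clock: 11.28
eef_pos: [542.5, -11.8, 114.1]
eef_rot: [-0.369, -3.119, 0.005]
ft_force: [-5.3, -6.5, 4.8]
opening: 12.4
grasp_force: 49.5
```

{"name": "apply_moves", "arguments": {"series": [{"gripper": 8,"x": 5,"y": 2.7,"z": 0,"ax": 0,"ay": 0,"az": 0},{"gripper": 8,"x": 10.4,"y": 5.6,"z": 0,"ax": 0,"ay": 0,"az": 0},{"gripper": 8,"x": 19.9,"y": 12.2,"z": 0,"ax": 0,"ay": 0,"az": 0},{"gripper": 8,"x": 28.8,"y": 19.7,"z": 0,"ax": 0,"ay": 0,"az": 0},{"gripper": 8,"x": 36.9,"y": 28.1,"z": 0,"ax": 0,"ay": 0,"az": 0},{"gripper": 8,"x": 44.1,"y": 37.2,"z": 0,"ax": 0,"ay": 0,"az": 0},{"gripper": 8,"x": 50.3,"y": 47.1,"z": 0,"ax": 0,"ay": 0,"az": 0},{"gripper": 8,"x": 55.5,"y": 57.5,"z": 0,"ax": 0,"ay": 0,"az": 0},{"gripper": 8,"x": 59.7,"y": 68.3,"z": 0,"ax": 0,"ay": 0,"az": 0},{"gripper": 8,"x": 62.8,"y": 79.6,"z": 0,"ax": 0,"ay": 0,"az": 0},{"gripper": 8,"x": 64.7,"y": 91,"z": 0,"ax": 0,"ay": 0,"az": 0},{"gripper": 8,"x": 65.5,"y": 102.6,"z": 0,"ax": 0,"ay": 0,"az": 0},{"gripper": 8,"x": 65.1,"y": 114.3,"z": 0,"ax": 0,"ay": 0,"az": 0},{"gripper": 8,"x": 64.3,"y": 121,"z": 0,"ax": 0,"ay": 0,"az": 0},{"gripper": 8,"x": 63.3,"y": 127,"z": 0,"ax": 0,"ay": 0,"az": 0},{"gripper": 8,"x": 63.3,"y": 127,"z": 0,"ax": 0,"ay": 0,"az": 0},{"gripper": 8,"x": 63.3,"y": 127,"z": 0,"ax": 0,"ay": 0,"az": 0}]}}

```text
clock: 13.4
eef_pos: [508.6, 128.6, 113.4]
eef_rot: [-0.37, -3.114, -0.0]
ft_force: [-8.2, 2.1, 5.6]
opening: 12.7
grasp_force: 50.7
```

```bash
python3 - <<'E'
from h import *
s=env.read_state(); p=s['eef_pos'][:2]; ax=np.array([617.,79.4]); v=np.array([572.6,-28.2])-ax; w=p-ax
print(s['ft_force'],np.abs(s['qd']).max(),'theta',np.arctan2(v[1],v[0])-np.arctan2(w[1],w[0]),np.linalg.norm(v),np.linalg.norm(w))
a=shot('wrist'); b=shot('top')
cv2.imwrite('pics/end.png',np.hstack([cv2.resize(a['image'],(400,300)),cv2.resize(b['image'][90:252,170:386],(400,300))])[:,:,::-1])
E
```

```text
[-8.24124913  2.14181304  5.6255435 ] 0.003039970080596623 theta -4.677525992123917 116.40068728319434 119.0360693091246
```

View pics/end.png

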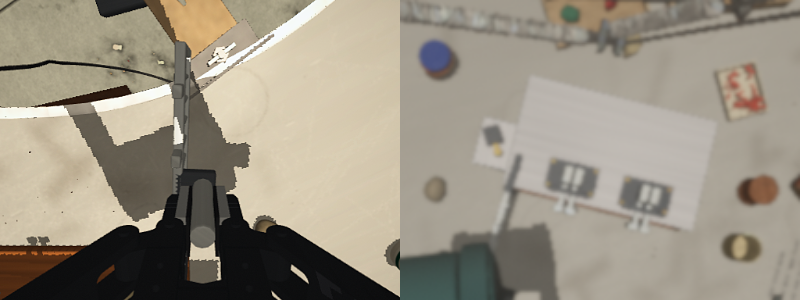

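The wrist half shows the post between the pads at (203,225) and the gate rail running out along column ~180. The top half shows the gate standing square, with the bystanders unmoved. One numeric check of the rail's direction before handing in.

```bash
python3 - <<'E'
from h import *
c=shot('wrist'); pc,uv=cloud(c)
d=pc[:,:2]-[617,79.4]; Q=R.from_euler('z',-0.2345).as_matrix()[:2,:2]; q=d@Q
m=(pc[:,2]>70)&(pc[:,2]<108)&(q[:,0]<-138)&(q[:,0]>-215)&(abs(q[:,1])<40)
vx,vy,x0,y0=cv2.fitLine(q[m].astype(np.float32),cv2.DIST_HUBER,0,.01,.01).ravel()
print(m.sum(),'line angle beyond square',-vy/vx*-1,'y at x',[(x,round(float(np.median(q[m&(abs(q[:,0]-x)<6)][:,1])),1)) for x in(-205,-190,-175,-160,-145)])
p=c['state']['eef_pos'][:2]; print('tcp',(p-[617,79.4])@Q)
E
```

```text
2300 line angle beyond square -0.053585865 y at x [(-205, 10.8), (-190, 9.9), (-175, 9.8), (-160, 8.4), (-145, 7.7)]
tcp [-116.87963031   22.65047113]
```

```bash
python3 -c "
from cell import env
print(env.close_job())"
```

```text
the job is handed in; nothing more can be done
None
```

The job is handed in: I squeezed catch 1 and then catch 2 fully in, and the arm is holding the gate still by its post at about 1.61 rad, just past square, with the pot, spool and pumice where they stood.

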